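# Switch on the hardness tester at its control box

## Task

Switch on the hardness tester at its control box: press down the long bar key (mains), then the square key (lamp), then the round key (load drive), in that order, each with a light push of the fingertips until it is well in and stays down. Leave the cross-shaped key up, and do not pick up or disturb the sample standing on the box or the things lying around it.

Things in the scene. Friction and masses are not known exactly. Their poses are not given: they have to be found in the camera images.
- console: white flat control box with a dark top, fixed to the bench: 240 mm (x) by 250 mm (y), top 50 mm above the bench. Origin: centre of its underside, on the bench; z up. Four light grey keys of different shapes sit on its top near the corners of a 104 mm square about its centre (each within 5 mm of its corner in x and in y); which key is at which corner changes.
- bar_switch: Latching push switch with the long bar-shaped key: 20 mm (x) by 58 mm (y), on a 28 x 66 mm black collar 3 mm high. Fixed on the box. Origin: centre of the collar's underside, on the box top, 50 mm above the bench; axes as the box. The key's flat top stands 20 mm above this origin when up and 10 mm above it when fully down.
- square_switch: Latching push switch with the square key: 36 x 36 mm, on a 44 x 44 mm black collar 3 mm high. Fixed on the box. Origin: centre of the collar's underside, on the box top, 50 mm above the bench; axes as the box. The key's flat top stands 20 mm above this origin when up and 10 mm above it when fully down.
- round_switch: Latching push switch with the round key: 30 mm diameter, on a round black collar of 38 mm diameter, 3 mm high. Fixed on the box. Origin: centre of the collar's underside, on the box top, 50 mm above the bench; axes as the box. The key's flat top stands 20 mm above this origin when up and 10 mm above it when fully down.
- cross_switch: Latching push switch with the cross-shaped key: two bars 48 x 14 mm crossing at the centre, on a round black collar of 56 mm diameter, 3 mm high. Not to be pressed. Fixed on the box. Origin: centre of the collar's underside, on the box top, 50 mm above the bench; axes as the box. The key's flat top stands 20 mm above this origin when up and 10 mm above it when fully down.
- bar_key (a joint): how far the bar key is pressed down, m: 0 = up (as at the start), 0.010 = fully down. About 3 N pushes it steadily down and it stays where it is left. On from 0.006. Once it is fully down its sprung cap gives up to 5 mm more (4 N rising to 11 N), then is solid; let go, the cap comes back up those 5 mm.
- square_key (a joint): how far the square key is pressed down, m: 0 = up (as at the start), 0.010 = fully down. About 3 N pushes it steadily down and it stays where it is left. On from 0.006. Once it is fully down its sprung cap gives up to 5 mm more (4 N rising to 11 N), then is solid; let go, the cap comes back up those 5 mm.
- round_key (a joint): how far the round key is pressed down, m: 0 = up (as at the start), 0.010 = fully down. About 3 N pushes it steadily down and it stays where it is left. On from 0.006. Once it is fully down its sprung cap gives up to 5 mm more (4 N rising to 11 N), then is solid; let go, the cap comes back up those 5 mm.
- cross_key (a joint): how far the cross key is pressed down, m: 0 = up (as at the start), 0.010 = fully down. About 3 N pushes it steadily down and it stays where it is left. On from 0.006. Once it is fully down its sprung cap gives up to 5 mm more (4 N rising to 11 N), then is solid; let go, the cap comes back up those 5 mm.
- specimen: loose brown resin-mounted metal sample, upright cylinder of 25 mm diameter, 18 mm high, standing on the control box near its centre, between the four keys. Origin: centre of its underside.
- test_block: loose steel reference disc, 64 mm diameter, 15 mm high, on the bench on the +y side of the box. Origin: centre of its underside.
- loupe: loose aluminium standing magnifier, 40 mm diameter foot, 42 mm high, on the bench on the -y side of the box. Origin: centre of its underside.
- indenter_case: loose grey case with a black lid, 62 x 92 mm, 34 mm high, on the bench beyond the box (+x side). Origin: centre of its underside.

How it is judged:
On the way, in this order (a step that is already met when the one before it is completed fails the run):
1. the bar key is pressed down at least 6 mm (value of joint bar_key above 0.006 m), for 0.1 s.
2. the square key is pressed down at least 6 mm (value of joint square_key above 0.006 m), for 0.1 s.
3. the round key is pressed down at least 6 mm (value of joint round_key above 0.006 m), for 0.1 s.
At the end, for the whole second after the job is handed in: The bar, square and round keys are each at least 6 mm down, pressed in that order; the cross key is less than 3 mm down; the sample, disc, magnifier and case are within 10 mm of where they began (value of joint each of bar_key, square_key, round_key above 0.006 m and value of joint cross_key below 0.003 m and distance of each of specimen, test_block, loupe, indenter_case from where it was at the start of the episode below 0.01 m); the robot touches nothing.
It fails at once if the cross key is pressed 3 mm or more (not (value of joint cross_key below 0.003 m)).
It fails at once if the robot pushes on the control box or a key with more than 25 N (contact force between any of the fingers, the arm and console above 25 N or contact force between any of the fingers, the arm and bar_switch above 25 N or contact force between any of the fingers, the arm and square_switch above 25 N or contact force between any of the fingers, the arm and round_switch above 25 N or contact force between any of the fingers, the arm and cross_switch above 25 N).
It fails at once if the sample, disc, magnifier or case is moved or lifted by more than 10 mm (distance of any of specimen, test_block, loupe, indenter_case from where it was at the start of the episode above 0.01 m).
It also fails if it takes over 40 s, if anything falls off the work surface, if the arm or the gripper's body presses on something with over 40 N, if the wrist force passes 120 N, or if a joint passes its speed limit or range.

## Robot

A 7-joint arm with a two-finger parallel gripper is mounted at the origin on the work surface. World frame = base frame: x ahead of the robot, y to its left, z up, the work surface at z = 0. Lengths are in m, angles in rad, forces in N, time in s.
With the tool pointing down it reaches from about 0.425 to 0.925 m from the base axis. Payload 6.8 kg.
Tool frame: the origin (TCP) lies at the very end of the fingers, on their centre line; the grasp point (between the pads) lies 19 mm behind it; z points along the fingers, y is the line along which they close (so a half turn about z gives the same grasp; the last joint's range is limited). The gripper opens to 85 mm and grips with 20 to 120 N. Pads are 22 mm wide; open, the fingers measure 114 mm over their backs; the gripper's body (76 mm by 85 mm) begins 54 mm behind the grasp point. The pads swing forward as they close: fully open they stand 13 mm farther back than shut.
Start: joints at [1.05, 0.477, 0.022, 1.555, -0.011, 1.109, -0.083], TCP at [0.271, -0.618, 0.231] pointing down, gripper open.
Joint ranges: [-2.96, 2.96], [-0.34, 2.1], [-1.41, 1.46], [0.24, 2.44], [-1.37, 4.51], [0.17, 1.92], [-2.96, 2.96]. Speed limits (rad/s): [2.39, 2.39, 3.14, 3.14, 3.14, 3.14, 3.14].

## Interface

Orientations are given as a rotation vector (axis times angle).
In Python, from bench import r gives the robot as it stands.
- The arm moves only by the shell command python3 -m jog 'ROWS' [FORCE]. ROWS is JSON, a list of rows, each an object of numbers: "fingers": the finger opening in m, from 0 to 0.0854; "x", "y", "z": the shift along the tool's x, y, z in m; "rx", "ry", "rz": the turn, a rotation vector about the tool's x, y, z in degrees. In form: [{"fingers": .., "x": .., "y": .., "z": .., "rx": .., "ry": .., "rz": ..}, ...]. A call has 1 to 8 rows; each row shifts and turns the commanded pose from where the row before left it, along the tool's axes as they then stand; what a row does not reach is not made up. A row lasts 1/8 s, in which the tool goes at most 62.5 mm and 10.7 degrees, less where a joint would pass 70% of its speed; a pose out of reach is approached as far as the arm can. A call is refused whole if a number of a shift passes 0.0625 or a number of a turn 10.7, either way. A call with a gripper value outside its range is refused whole. The fingers move at their own pace and stop on an object; FORCE is the grip in N (left out, the last holds). Time passes only in rows, so rows that do not move let the fingers close. It gives the time, the measured TCP pose, the force, the opening and the grip force at its end, in the units of the state.
- r.get_obs(): the state, without advancing time (a new reading comes with each control period).
- r.grab_frame(name): name is "side" or "top"; returns (picture, depth): 384x512x3 uint8, red, green, blue; 384x512 float32, m along the optical axis (not along the pixel's ray), 0 where there is no reading.
- r.get_calibration(name): a dict with "mtx" (3x3 intrinsics, pixels), "extrinsics" (4x4, takes a point from camera to world coordinates). Camera axes: x right, y down, z forward; pixel columns grow to the right and rows downward; lengths in m; the calibration is good to about 2 mm. A picture is of the moment at which its call begins. get_calibration takes no time and is no camera call.
- r.hand_in(): hands the job in; it is judged then, once.
Trained networks look in the newest picture that a camera, given by its name, has taken for a name from the list of things; names that differ only in an ending like _2 or _b are one class to them, and where a whole thing is asked for, a point or a joint stands for the part that bears it (a point fixed in the world has none). Each returns a list of dicts, best first, with "score" (0 to 1); they miss things now and then, are a little off and sometimes report something else, mostly with a low value. They report only what shows in the picture. A call takes as long as a camera call.
- r.search_frame(target, camera): "xyz" ([x, y, z] in m, in world coordinates, good to about 4 mm: the middle of the surface that is visible of it).
- r.landmark_of(target, camera): "xyz" ([x, y, z] in m, in world coordinates, good to about 4 mm: a listed point, or the origin of a listed thing).
The state is a dict: "clock": time; "joints": joint angles; "qvel": joint speeds; "tau": joint torques, N m; "tcp_pos": TCP position; "orientation": TCP orientation; "contact_force": force on the tool from outside, world axes, zero at the start; "moment": the same for the moment, N m; "grip_width": finger opening in m; "gripper_force": force on a finger pad.
Only numpy, scipy, OpenCV 4.12 (cv2) and the standard library are available. Lean on these libraries where they do the work, as an engineer would, in place of code of your own. Each camera call takes 0.05 s, during which the arm holds its last target. There are 200 camera calls.

## Working session

There is one attempt and no reset: what is moved stays moved. The work goes in short steps, Python scripts to look and compute and a shell command to move; the robot and the scene stay as the last step left them, time stands still between calls to the robot, and variables do not carry over. Pictures are saved under pics/ and viewed, at most 10 in all, crops included, and the job is handed in when it is done.

```bash
mkdir -p pics
python3 - <<'E'
from bench import r
import cv2,numpy as np
for c in("top","side"):
    p,d=r.grab_frame(c); cv2.imwrite(f"pics/{c}0.png",p[:,:,::-1])
    for t in["console","bar_switch","square_switch","round_switch","cross_switch","specimen"]:
        print(c,t,[(np.round(h["xyz"],3).tolist(),round(h["score"],2)) for h in r.landmark_of(t,c)[:2]])
o=r.get_obs();print(o["clock"],o["tcp_pos"],o["orientation"],o["contact_force"])
E
```

```text
top console [([0.552, 0.061, -0.003], 0.72)]
top bar_switch [([0.482, 0.094, 0.049], 0.53)]
top square_switch [([0.614, 0.033, 0.05], 0.52)]
top round_switch [([0.582, 0.129, 0.051], 0.54)]
top cross_switch [([0.523, -0.01, 0.049], 0.88)]
top specimen [([0.552, 0.06, 0.044], 0.52)]
side console [([0.55, 0.063, 0.0], 0.74)]
side bar_switch [([0.483, 0.091, 0.05], 0.65)]
side square_switch []
side round_switch [([0.575, 0.13, 0.048], 0.59)]
side cross_switch [([0.524, -0.006, 0.051], 0.88)]
side specimen [([0.551, 0.065, 0.052], 0.6)]
0.7 [ 0.27078545 -0.6183484   0.23132002] [3.07485862e+00 6.43732337e-01 6.20409581e-06] [-0.13383299  0.66000533  0.08740424]
```

View pics/top0.png

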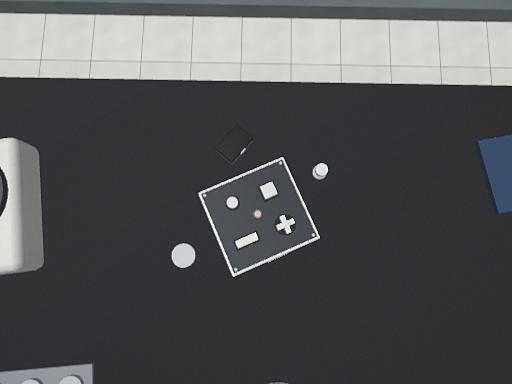

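View pics/side0.png

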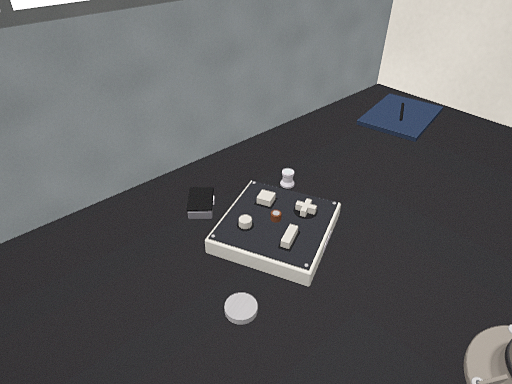

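The top view shows round at (232,202), square (268,190), bar (246,241), cross (285,224) and sample (257,214). The networks agree with this. I'll refine the positions from the bright key tops in depth.

```bash
cat > h.py <<'E'
from bench import r
import cv2,numpy as np
from scipy.spatial.transform import Rotation as R
def keys(c="top"):
    p,d=r.grab_frame(c);k=r.get_calibration(c);K,E=k["mtx"],k["extrinsics"]
    v,u=np.indices(d.shape);P=np.stack([(u-K[0,2])/K[0,0]*d,(v-K[1,2])/K[1,1]*d,d],-1)@E[:3,:3].T+E[:3,3]
    m=((p.min(-1)>150)&(P[...,2]>.052)&(P[...,2]<.09)&(np.hypot(P[...,0]-.55,P[...,1]-.062)<.11)).astype(np.uint8)
    n,l,s,_=cv2.connectedComponentsWithStats(m)
    for i in range(1,n):
        if s[i,4]>40: print(c,s[i,:5],np.round(P[l==i].mean(0),4),np.round((P[l==i][:,:2].max(0)+P[l==i][:,:2].min(0))/2,4))
def delta(x,y,z):
    o=r.get_obs();q=R.from_rotvec(o["orientation"]);print(np.round(q.inv().apply(np.array([x,y,z])-o["tcp_pos"]),4))
E
python3 - <<'E'
from h import *
keys();keys("side")
delta(.55,-.15,.2);delta(.482,.093,.1)
print(R.from_rotvec(r.get_obs()["orientation"]).as_matrix().round(3))
E
```

```text
top [260 182  17  17 193] [0.6143 0.0352 0.0695] [0.6141 0.0359]
top [227 196  11  12 103] [0.5812 0.1291 0.0698] [0.5821 0.1288]
top [276 215  19  19 180] [ 0.5268 -0.009   0.0685] [ 0.5268 -0.0094]
top [236 232  22  17 184] [0.4843 0.0894 0.0688] [0.4841 0.0894]
side [257 190  18  16 193] [0.6112 0.0396 0.068 ] [0.613  0.0352]
side [296 199  21  18 211] [ 0.5237 -0.0055  0.0674] [ 0.531  -0.0089]
side [239 215  13  13 120] [0.5796 0.132  0.0687] [0.5813 0.1303]
side [281 224  17  25 213] [0.481  0.0945 0.0689] [0.484  0.0894]
[ 0.4436 -0.317   0.0313]
[ 0.4788 -0.5669  0.1313]
[[ 0.916  0.401  0.   ]
 [ 0.401 -0.916 -0.   ]
 [ 0.     0.    -1.   ]]
```

```bash
python3 -m jog '[{"fingers":0,"x":0.055,"y":-0.04},{"x":0.055,"y":-0.04},{"x":0.055,"y":-0.04},{"x":0.055,"y":-0.04},{"x":0.055,"y":-0.04},{"x":0.055,"y":-0.04},{"x":0.055,"y":-0.04},{"x":0.055,"y":-0.04,"z":0.03}]' 40
python3 -c "
from h import *
delta(.483,.091,.12);print(r.get_obs()['orientation'])"
```

```text
[ 0.4789 -0.5646  0.1113]
[3.07486159e+00 6.43777836e-01 3.09258291e-05]validation failed for argument at $[0]...
```

```bash
python3 -m jog '[{"fingers":0,"x":0.055,"y":-0.04,"z":0,"rx":0,"ry":0,"rz":0},{"fingers":0,"x":0.055,"y":-0.04,"z":0,"rx":0,"ry":0,"rz":0},{"fingers":0,"x":0.055,"y":-0.04,"z":0,"rx":0,"ry":0,"rz":0},{"fingers":0,"x":0.055,"y":-0.04,"z":0,"rx":0,"ry":0,"rz":0},{"fingers":0,"x":0.055,"y":-0.04,"z":0,"rx":0,"ry":0,"rz":0},{"fingers":0,"x":0.055,"y":-0.04,"z":0,"rx":0,"ry":0,"rz":0},{"fingers":0,"x":0.055,"y":-0.04,"z":0,"rx":0,"ry":0,"rz":0},{"fingers":0,"x":0.055,"y":-0.04,"z":0.03,"rx":0,"ry":0,"rz":0}]' 40
python3 -c "
from h import *
delta(.483,.091,.12);print(r.get_obs()['orientation'])"
```

```text
clock: 1.8
tcp_pos: [0.5232, -0.1897, 0.208]
orientation: [3.072, 0.644, 0.008]
contact_force: [-0.1, -1.7, -0.2]
grip_width: 0.0001
gripper_force: 0.0
[ 0.0755 -0.2735  0.0874]
[3.07238471 0.6438058  0.00758404]
```

```bash
python3 -m jog '[{"fingers":0,"x":0.007,"y":-0.05,"z":0,"rx":0,"ry":0,"rz":0},{"fingers":0,"x":0.007,"y":-0.05,"z":0,"rx":0,"ry":0,"rz":0},{"fingers":0,"x":0.007,"y":-0.05,"z":0.02,"rx":0,"ry":0,"rz":0},{"fingers":0,"x":0.007,"y":-0.05,"z":0.02,"rx":0,"ry":0,"rz":0},{"fingers":0,"x":0.007,"y":-0.04,"z":0.03,"rx":0,"ry":0,"rz":0},{"fingers":0,"x":0,"y":0,"z":0,"rx":0,"ry":0,"rz":0},{"fingers":0,"x":0,"y":0,"z":0,"rx":0,"ry":0,"rz":0}]'
python3 -c "
from h import *
delta(.483,.091,.085)
p,d=r.grab_frame('top'); cv2.imwrite('pics/top1.png',cv2.resize(p[140:300,170:350,::-1],None,fx=4,fy=3.7))"
```

```text
clock: 2.68
tcp_pos: [0.4568, 0.0421, 0.1364]
orientation: [3.075, 0.643, 0.001]
contact_force: [0.7, -0.0, 1.1]
grip_width: -0.0002
gripper_force: 0.0
[ 0.0435 -0.0343  0.0514]
```

View pics/top1.png

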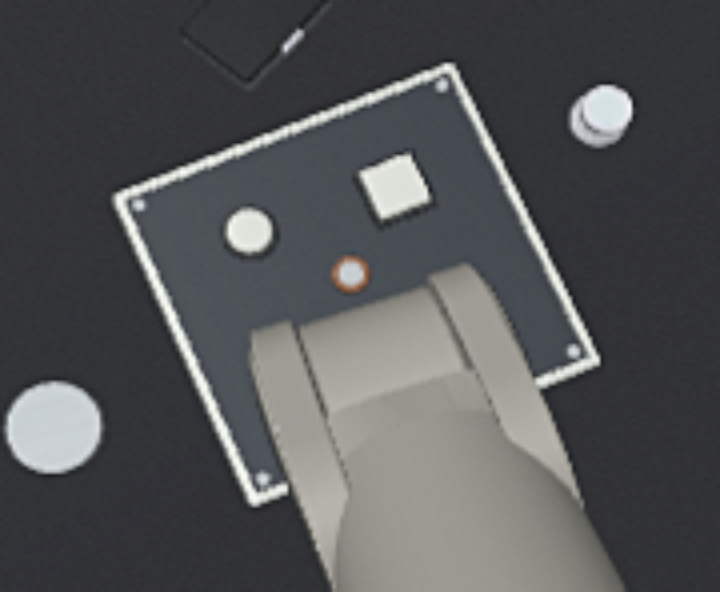

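The arm hides the bar and cross. The square, round and sample are undisturbed. Next, move over the bar.

```bash
python3 -m jog '[{"fingers":0,"x":0.022,"y":-0.017,"z":0,"rx":0,"ry":0,"rz":0},{"fingers":0,"x":0.0215,"y":-0.017,"z":0.02,"rx":0,"ry":0,"rz":0},{"fingers":0,"x":0,"y":0,"z":0.03,"rx":0,"ry":0,"rz":0},{"fingers":0,"x":0,"y":0,"z":0,"rx":0,"ry":0,"rz":0},{"fingers":0,"x":0,"y":0,"z":0,"rx":0,"ry":0,"rz":0}]'
python3 -c "
from h import *
delta(.483,.091,.058)"
```

```text
clock: 3.35
tcp_pos: [0.4834, 0.0902, 0.0871]
orientation: [3.075, 0.641, 0.002]
contact_force: [0.6, -0.6, 0.7]
grip_width: 0.0002
gripper_force: 0.0
[-0.0001 -0.0009  0.0291]
```

```bash
python3 -m jog '[{"fingers":0,"x":0,"y":0,"z":0.009,"rx":0,"ry":0,"rz":0},{"fingers":0,"x":0,"y":0,"z":0.005,"rx":0,"ry":0,"rz":0},{"fingers":0,"x":0,"y":0,"z":0.005,"rx":0,"ry":0,"rz":0},{"fingers":0,"x":0,"y":0,"z":0.005,"rx":0,"ry":0,"rz":0},{"fingers":0,"x":0,"y":0,"z":0.004,"rx":0,"ry":0,"rz":0},{"fingers":0,"x":0,"y":0,"z":0,"rx":0,"ry":0,"rz":0},{"fingers":0,"x":0,"y":0,"z":0,"rx":0,"ry":0,"rz":0}]'
```

```text
clock: 4.22
tcp_pos: [0.4827, 0.091, 0.0582]
orientation: [3.075, 0.643, 0.0]
contact_force: [-0.6, -1.9, 7.2]
grip_width: -0.0002
gripper_force: 3.3
```

```bash
python3 -m jog '[{"fingers":0,"x":0,"y":0,"z":-0.03,"rx":0,"ry":0,"rz":0},{"fingers":0,"x":0,"y":0,"z":-0.03,"rx":0,"ry":0,"rz":0},{"fingers":0,"x":0.032,"y":0.034,"z":0,"rx":0,"ry":0,"rz":0},{"fingers":0,"x":0.032,"y":0.034,"z":0,"rx":0,"ry":0,"rz":0},{"fingers":0,"x":0.033,"y":0.0345,"z":0,"rx":0,"ry":0,"rz":0},{"fingers":0,"x":0,"y":0,"z":0,"rx":0,"ry":0,"rz":0},{"fingers":0,"x":0,"y":0,"z":0,"rx":0,"ry":0,"rz":0}]'
python3 -c "
from h import *
delta(.613,.036,.058);keys()"
```

```text
clock: 5.1
tcp_pos: [0.6116, 0.0367, 0.1173]
orientation: [-3.074, -0.644, 0.002]
contact_force: [0.4, 0.6, -0.1]
grip_width: -0.0001
gripper_force: 0.0
[0.001  0.0013 0.0593]
top [227 196  11  12 104] [0.5813 0.1292 0.0696] [0.5823 0.129 ]
top [236 232  22  16 175] [0.4847 0.0892 0.0595] [0.4856 0.0897]
```

Bar reads 59.5 mm, so it is fully down. Next, press the square.

```bash
python3 -m jog '[{"fingers":0,"x":0.001,"y":0.001,"z":0.02,"rx":0,"ry":0,"rz":0},{"fingers":0,"x":0,"y":0,"z":0.02,"rx":0,"ry":0,"rz":0},{"fingers":0,"x":0,"y":0,"z":0.005,"rx":0,"ry":0,"rz":0},{"fingers":0,"x":0,"y":0,"z":0.005,"rx":0,"ry":0,"rz":0},{"fingers":0,"x":0,"y":0,"z":0.005,"rx":0,"ry":0,"rz":0},{"fingers":0,"x":0,"y":0,"z":0.004,"rx":0,"ry":0,"rz":0},{"fingers":0,"x":0,"y":0,"z":0,"rx":0,"ry":0,"rz":0},{"fingers":0,"x":0,"y":0,"z":0,"rx":0,"ry":0,"rz":0}]'
```

```text
clock: 6.15
tcp_pos: [0.6139, 0.0358, 0.0595]
orientation: [-3.075, -0.644, -0.0]
contact_force: [-2.8, -0.5, 3.8]
grip_width: -0.0003
gripper_force: 2.4
```

```bash
python3 -m jog '[{"fingers":0,"x":0,"y":0,"z":-0.03,"rx":0,"ry":0,"rz":0},{"fingers":0,"x":0,"y":0,"z":-0.03,"rx":0,"ry":0,"rz":0},{"fingers":0,"x":0.003,"y":-0.033,"z":0,"rx":0,"ry":0,"rz":0},{"fingers":0,"x":0.002,"y":-0.033,"z":0,"rx":0,"ry":0,"rz":0},{"fingers":0,"x":0.002,"y":-0.033,"z":0,"rx":0,"ry":0,"rz":0},{"fingers":0,"x":0,"y":0,"z":0,"rx":0,"ry":0,"rz":0},{"fingers":0,"x":0,"y":0,"z":0,"rx":0,"ry":0,"rz":0}]'
python3 -c "
from h import *
delta(.581,.129,.058);keys();keys('side')"
```

```text
clock: 7.02
tcp_pos: [0.5811, 0.1286, 0.1192]
orientation: [3.074, 0.643, 0.001]
contact_force: [0.8, -0.0, -0.3]
grip_width: -0.0
gripper_force: 0.0
[ 0.     -0.0005  0.0612]
top [260 182  17  17 175] [0.6153 0.0347 0.0597] [0.6156 0.0359]
top [280 215  15  18 131] [ 0.5297 -0.0126  0.0694] [ 0.5276 -0.0135]
side [257 193  18  13 156] [0.6129 0.0366 0.0602] [0.6148 0.0347]
side [296 199  21  18 214] [ 0.5239 -0.0058  0.0672] [ 0.5279 -0.0136]
side [239 214  13  14 120] [0.5804 0.1314 0.0685] [0.5894 0.1245]
side [281 228  17  21 187] [0.4822 0.0919 0.0604] [0.4833 0.089 ]
```

Square is down. Next, press the round key.

```bash
python3 -m jog '[{"fingers":0,"x":0,"y":0,"z":0.02,"rx":0,"ry":0,"rz":0},{"fingers":0,"x":0,"y":0,"z":0.022,"rx":0,"ry":0,"rz":0},{"fingers":0,"x":0,"y":0,"z":0.005,"rx":0,"ry":0,"rz":0},{"fingers":0,"x":0,"y":0,"z":0.005,"rx":0,"ry":0,"rz":0},{"fingers":0,"x":0,"y":0,"z":0.005,"rx":0,"ry":0,"rz":0},{"fingers":0,"x":0,"y":0,"z":0.004,"rx":0,"ry":0,"rz":0},{"fingers":0,"x":0,"y":0,"z":0,"rx":0,"ry":0,"rz":0},{"fingers":0,"x":0,"y":0,"z":0,"rx":0,"ry":0,"rz":0}]'
python3 -m jog '[{"fingers":0,"x":0,"y":0,"z":-0.03,"rx":0,"ry":0,"rz":0},{"fingers":0,"x":0,"y":0,"z":-0.04,"rx":0,"ry":0,"rz":0},{"fingers":0,"x":0,"y":0,"z":-0.04,"rx":0,"ry":0,"rz":0},{"fingers":0,"x":0,"y":-0.05,"z":-0.02,"rx":0,"ry":0,"rz":0},{"fingers":0,"x":0,"y":-0.05,"z":0,"rx":0,"ry":0,"rz":0},{"fingers":0,"x":0,"y":-0.05,"z":0,"rx":0,"ry":0,"rz":0},{"fingers":0,"x":0,"y":0,"z":0,"rx":0,"ry":0,"rz":0},{"fingers":0,"x":0,"y":0,"z":0,"rx":0,"ry":0,"rz":0}]'
python3 -c "
from h import *
keys();keys('side')
p,d=r.grab_frame('side'); cv2.imwrite('pics/side2.png',p[:,:,::-1])"
```

```text
clock: 8.12
tcp_pos: [0.5811, 0.1287, 0.0587]
orientation: [3.074, 0.643, 0.001]
contact_force: [-1.7, -2.5, 6.5]
grip_width: -0.0005
gripper_force: 3.0
clock: 9.12
tcp_pos: [0.5206, 0.2665, 0.188]
orientation: [3.075, 0.644, 0.001]
contact_force: [-0.8, -0.4, -0.2]
grip_width: -0.0001
gripper_force: 0.0
top [260 182  17  18 185] [0.6145 0.0351 0.0596] [0.6147 0.0359]
top [227 197  11  12 100] [0.5816 0.1295 0.0596] [0.5814 0.1296]
top [276 215  19  19 178] [ 0.5268 -0.0086  0.069 ] [ 0.5268 -0.0094]
top [236 232  22  17 175] [0.4845 0.0896 0.0596] [0.4845 0.0897]
side [257 193  18  13 155] [0.613  0.0366 0.0601] [0.614  0.0347]
side [296 199  21  18 214] [ 0.5238 -0.0056  0.0674] [ 0.5258 -0.0122]
side [239 218  13  11 100] [0.5802 0.1296 0.06  ] [0.5849 0.1272]
side [281 228  17  21 187] [0.4822 0.0918 0.0603] [0.4853 0.0896]
```

View pics/side2.png

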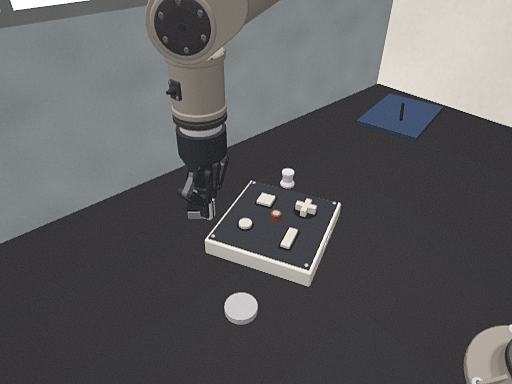

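The side view shows bar (289,238), square (265,200) and round (245,224) down, and cross (306,208) up. The sample (276,215), disc (241,308) and magnifier (288,178) are where they were. The gripper partly hides the case at (200,205) but is well above it.

```bash
python3 -c "
from bench import r
print(r.hand_in())"
```

```text
the job is handed in; nothing more can be done
None
```

I pressed the bar, square and round keys in that order; all three read fully down, the cross key is still up, nothing looked moved in the last picture (the gripper partly hid the case), and the job is handed in.

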